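# Fetch the burnisher from behind the pigment tins

## Robot

A 6-joint arm with a two-finger parallel gripper is mounted at the origin on the work surface. World frame = base frame: x ahead of the robot, y to its left, z up, the work surface at z = 0. Lengths are in m, angles in rad, forces in N, time in s.
With the tool pointing down it reaches from about 0.375 to 0.9 m from the base axis. Payload 3.1 kg.
Tool frame: the origin (TCP) lies between the finger pads; the fingertips stand 22 mm ahead of it and the grasp point (between the pads) lies 3 mm ahead of it; z points along the fingers, y is the line along which they close (so a half turn about z gives the same grasp; the last joint's range is limited). The gripper opens to 87 mm and grips with 3 to 60 N. Pads are 19 mm wide; open, the fingers measure 117 mm over their backs; the gripper's body (75 mm by 190 mm) begins 51 mm behind the grasp point.
Start: joints at [-1.345, 0.527, 1.433, -0, 1.181, -0.178], TCP at [0.246, -0.575, 0.245] pointing down, gripper open.
Joint ranges: [-3.08, 3.08], [-0.75, 2.2], [0.22, 2.44], [-1.43, 4.57], [0, 2.65], [-2.85, 2.85]. Speed limits (rad/s): [2.79, 2.79, 3.14, 3.14, 3.14, 3.14].

## Interface

Orientations are given as a unit quaternion [x, y, z, w].
In Python, from rig import get_obs, camera, get_calibration, hand_in, cut_out gives the robot as it stands.
- The arm moves only by the shell command python3 -m inch 'ROWS' [OPENING] [FORCE]. ROWS is JSON, one flat list of numbers, 6 for each row, row after row: the shift along the tool's x, y, z scaled (see below), then the turn, a rotation vector about the tool's x, y, z scaled (see below). A call has 1 to 20 rows; each row is the pose to reach, as a shift and turn from the pose commanded when the call began, along the tool's axes at that moment; what a row does not reach only later rows make up. The controller multiplies each number of a shift by 0.08 m and each number of a turn by 90 degrees. A row lasts 1/12 s, in which the tool goes at most 41.7 mm and 7.16 degrees, less where a joint would pass 70% of its speed; a pose out of reach is approached as far as the arm can. A call with a number of a shift or a turn outside -1 to 1 is refused whole. A call with a gripper value outside its range is refused whole. OPENING is the finger opening in mm, from 0 to 87, set as the call begins (- or left out, the last holds). The fingers move at their own pace and stop on an object; FORCE is the grip in N (left out, the last holds). Time passes only in rows, so rows that repeat a pose let the fingers close. It gives the time, the measured TCP pose, the force, the opening and the grip force at its end, in the units of the state.
- get_obs(): the state, without advancing time (a new reading comes with each control period).
- camera(name): name is "side" or "top"; returns the picture (384x512x3 uint8, red, green, blue); there is no depth.
- get_calibration(name): a dict with "vertical_fov" (degrees; the focal length in pixels is half the picture's height over the tangent of half this angle, whatever the lens; pixels are square), "cx", "cy" (the principal point, pixels), "D" ([k1, k2, p1, p2, k3] as OpenCV has them; the pictures are not rectified), "T" (4x4, takes a point from camera to world coordinates). Camera axes: x right, y down, z forward; pixel columns grow to the right and rows downward; lengths in m; the calibration is good to about 2 mm. A picture is of the moment at which its call begins. get_calibration takes no time and is no camera call.
- hand_in(): hands the job in; it is judged then, once.
Trained networks look in the newest picture that a camera, given by its name, has taken for a name from the list of things; names that differ only in an ending like _2 or _b are one class to them, and where a whole thing is asked for, a point or a joint stands for the part that bears it (a point fixed in the world has none). Each returns a list of dicts, best first, with "conf" (0 to 1); they miss things now and then, are a little off and sometimes report something else, mostly with a low value. They report only what shows in the picture. A call takes as long as a camera call.
- cut_out(camera, thing): "region" (384x512 bool, what is visible of it) and "bbox" ([left, top, right, bottom] in pixels, round what is visible of it).
The state is a dict: "time": time; "q": joint angles; "joint_velocities": joint speeds; "joint_torque": joint torques, N m; "position": TCP position; "tool_rot": TCP orientation; "ft_force": force on the tool from outside, world axes, zero at the start; "moment": the same for the moment, N m; "grip_width": finger opening in m; "grip_force": force on a finger pad.
Only numpy, scipy, OpenCV 4.12 (cv2) and the standard library are available. Lean on these libraries where they do the work, as an engineer would, in place of code of your own. Each camera call takes 0.05 s, during which the arm holds its last target. There are 200 camera calls.

## Task

Clear the red, blue and yellow pigment tins off the caddy and stand all three in the grey side tray, leaving the burnisher in its sleeve meanwhile. Then draw the burnisher up out of its sleeve and put it in the brass ready stand by the gilt frame corner, shank down the hole and collar resting on the rim. Only then stand each tin back in the middle of the coaster of its own colour; never let a tin or the burnisher tip over.

Things in the scene. Friction and masses are not known exactly. Their poses are not given: they have to be found in the camera images.
- red_tin: Loose closed cylindrical tin, 48 mm in diameter and 140 mm tall, bare aluminium with a red lid (the top 30 mm) and a red band; straight-sided, 0.15-0.3 kg. Origin: centre of its underside; z up its axis. At the start it stands on the red coaster.
- red_coaster: Fixed flat red disc on the caddy, 70 mm in diameter, 4 mm thick, wider than the tin on it; home of the red tin. Origin: centre of its underside, 8 mm above the table. The coasters lie 60 mm from the sleeve axis: one in front of it (caddy -x), one on either side (+y, -y); which colour is where changes.
- blue_tin: Loose closed cylindrical tin, 48 mm in diameter and 140 mm tall, bare aluminium with a blue lid (the top 30 mm) and a blue band; straight-sided, 0.15-0.3 kg. Origin: centre of its underside; z up its axis. At the start it stands on the blue coaster.
- blue_coaster: Fixed flat blue disc on the caddy, 70 mm in diameter, 4 mm thick, wider than the tin on it; home of the blue tin. Origin: centre of its underside, 8 mm above the table. The coasters lie 60 mm from the sleeve axis: one in front of it (caddy -x), one on either side (+y, -y); which colour is where changes.
- yellow_tin: Loose closed cylindrical tin, 48 mm in diameter and 140 mm tall, bare aluminium with a yellow lid (the top 30 mm) and a yellow band; straight-sided, 0.15-0.3 kg. Origin: centre of its underside; z up its axis. At the start it stands on the yellow coaster.
- yellow_coaster: Fixed flat yellow disc on the caddy, 70 mm in diameter, 4 mm thick, wider than the tin on it; home of the yellow tin. Origin: centre of its underside, 8 mm above the table. The coasters lie 60 mm from the sleeve axis: one in front of it (caddy -x), one on either side (+y, -y); which colour is where changes.
- burnisher: Loose upright tool, 0.1-0.2 kg: steel shank 16 mm dia., 36 mm long; black collar 56 mm dia. (36-44 mm above the foot); pale wooden knob 28 mm dia. (44-80 mm above the foot) to hold it by. Origin: centre of the shank's foot, z up. Starts in the caddy's sleeve, collar on its rim, knob top 92 mm above the table; the tins round it are 60 mm taller and leave a gripper no room until cleared.
- caddy: Fixed plywood base 8 mm thick, 170 mm along x (105 before, 65 behind the sleeve axis), 210 mm along y, low back panel on its +x edge (53 mm high). On it the coasters and an upright dark steel sleeve: 48 mm outside dia., rim 48 mm above the table, bore about 1.5 mm wider than the shank. A white eraser lies on a front corner. Origin: on the sleeve's axis at table height, z up, -x its front.
- ready_stand: Fixed brass ring, 64 mm outside and 34 mm inside dia., rim 54 mm above the table, on a dark wooden base 10 mm thick with a gilt frame corner (up to 37 mm high, on the ring's +x side). The shank goes down the ring, the collar rests on the rim, the foot then is 18 mm above the table. Origin: on the ring's axis at table height, z up.
- side_tray: Fixed shallow grey tray, 270 mm along its x, 110 mm along its y, walls 4 mm thick and 16 mm high, floor about 4 mm above the table; the three tins fit in a row along its x. It lies on one side of the caddy, the ready stand on the other; which side changes. Origin: centre of its underside, z up.

How it is judged:
By the outcome, as a careful person would: the job done as asked, in the order asked, and still so for the second after the job is handed in, with the robot touching nothing.
It also fails if it takes over 147 s, if anything falls off the work surface, if the arm or the gripper's body presses on something with over 40 N, if the wrist force passes 120 N, or if a joint passes its speed limit or range.

## Working session

There is one attempt and no reset: what is moved stays moved. The work goes in short steps, Python scripts to look and compute and a shell command to move; the robot and the scene stay as the last step left them, time stands still between calls to the robot, and variables do not carry over. Pictures are saved under pics/ and viewed, at most 14 in all, crops included, and the job is handed in when it is done.

```bash
ls; mkdir -p pics; python3 - <<'E'
from rig import *
import cv2,json
for n in("side","top"):
    im=camera(n); cv2.imwrite(f"pics/{n}0.png",im[:,:,::-1])
    c=get_calibration(n); print(n,c)
o=get_obs(); print({k:o[k] for k in("time","position","tool_rot","grip_width","q")})
E
```

```text
pics
side {'vertical_fov': 50.49720858816094, 'cx': 256.74464023004504, 'cy': 193.66865488371528, 'D': array([0.00213477, 0.        , 0.        , 0.        , 0.        ]), 'T': array([[-0.96223841, -0.16067854,  0.21972628,  0.36694632],
       [-0.27180259,  0.6111846 , -0.74335505,  0.65614422],
       [-0.01485211, -0.77500696, -0.63177815,  0.59786584],
       [ 0.        ,  0.        ,  0.        ,  1.        ]])}
top {'vertical_fov': 42.16151261328091, 'cx': 251.50066997804504, 'cy': 194.79538532506209, 'D': array([0.01279606, 0.        , 0.        , 0.        , 0.        ]), 'T': array([[ 0.02856917, -0.98954078,  0.14139605,  0.3874119 ],
       [-0.99908504, -0.0327713 , -0.02747961,  0.01720709],
       [ 0.03182592, -0.14048161, -0.98957164,  1.27550279],
       [ 0.        ,  0.        ,  0.        ,  1.        ]])}
{'time': 0.1, 'position': array([ 0.2454503 , -0.5741333 ,  0.24369091]), 'tool_rot': array([ 9.79687310e-01,  2.00528985e-01, -3.45772724e-05, -9.48769994e-04]), 'grip_width': 0.0869789153917005, 'q': array([-1.34550707e+00,  5.28353336e-01,  1.43374504e+00, -2.67568235e-05,
        1.18139291e+00, -1.78496432e-01])}
```

View pics/top0.png

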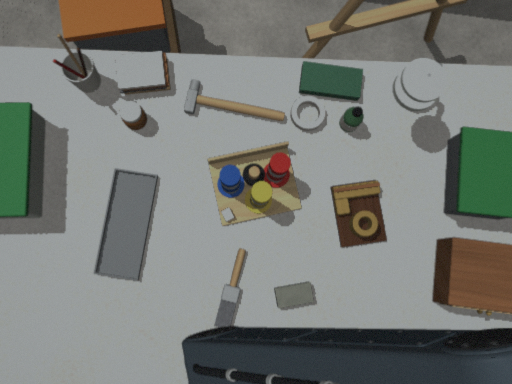

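View pics/side0.png

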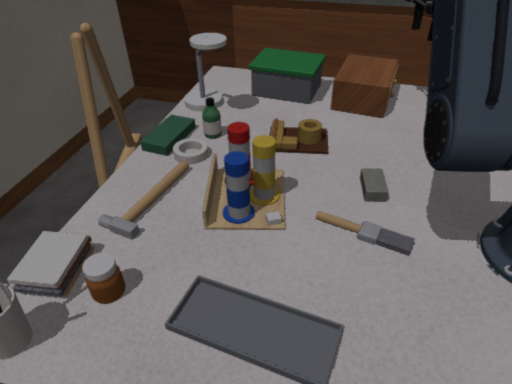

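The top view has +x up and +y left. It shows the tray at (127,225), blue tin (231,180), yellow (261,195), red (278,170) and stand ring (365,224). The side view shows the same layout. Next I'll fit the poses.

```bash
cat > h.py <<'E'
import numpy as np, cv2
from rig import *
from scipy.optimize import minimize
S=4
def proj(n,P):
    c=get_calibration(n); f=192/np.tan(np.radians(c["vertical_fov"]/2))
    K=np.array([[f,0,c["cx"]],[0,f,c["cy"]],[0,0,1.]]); Ti=np.linalg.inv(c["T"])
    return cv2.projectPoints(np.asarray(P,float),cv2.Rodrigues(Ti[:3,:3])[0],Ti[:3,3],K,np.array(c["D"]))[0][:,0]
def unproj(n,uv,z):
    c=get_calibration(n); f=192/np.tan(np.radians(c["vertical_fov"]/2))
    K=np.array([[f,0,c["cx"]],[0,f,c["cy"]],[0,0,1.]])
    p=cv2.undistortPoints(np.asarray(uv,float).reshape(-1,1,2),K,np.array(c["D"]))[:,0]
    d=np.c_[p,np.ones(len(p))]@c["T"][:3,:3].T; o=c["T"][:3,3]
    return (o+d*((z-o[2])/d[:,2])[:,None])[:,:2]
def hull(n,P):
    m=np.zeros((384*S,512*S),np.uint8)
    h=cv2.convexHull(((proj(n,P)+.5)*S).round().astype(np.int32)); cv2.fillPoly(m,[h],1); return m>0
def cyl(x,y,z0,z1,r):
    a=np.linspace(0,2*np.pi,40,endpoint=False)
    return np.array([[x+r*np.cos(t),y+r*np.sin(t),z] for z in(z0,z1) for t in a])
def up(r): return cv2.resize(r.astype(np.float32),None,fx=S,fy=S,interpolation=cv2.INTER_LINEAR)>.5
def cuts(n,thing):
    r=cut_out(n,thing); return (r[0]["region"],r[0]["conf"]) if r else (None,0)
E
cat > fit.py <<'E'
from h import *
def tins(z0,cams=("top","side"),guess=None,cols=("red","blue","yellow")):
    """joint fit of tins with painter's order; z0 underside height"""
    R={};
    for n in cams:
        camera(n)
        for c in cols:
            r,cf=cuts(n,c+"_tin")
            if r is not None and cf>.5: R[n,c]=up(r)
    def cost(p):
        p=p.reshape(-1,2); J=0
        for n in cams:
            o=get_calibration(n)["T"][:2,3]; occ=np.zeros((384*S,512*S),bool)
            for i in np.argsort([np.hypot(*(q-o)) for q in p]):
                m=hull(n,cyl(*p[i],z0,z0+.14,.024)); v=m&~occ; occ|=m
                if (n,cols[i]) in R: J+=(v^R[n,cols[i]]).sum()/m.sum()
        return J
    r=minimize(cost,np.ravel(guess),method="Powell",options=dict(xtol=2e-4,ftol=1e-4,maxiter=12))
    return r.x.reshape(-1,2),r.fun/max(1,len(R)),list(R)
E
python3 - <<'E'
from fit import *
g=unproj("top",[[279,160],[231,172],[262,187]],.152); print(g.round(3))
p,J,k=tins(.012,guess=g); print(p.round(4),J,k)
for n in("top",):
    for t in("side_tray","ready_stand","caddy","burnisher"):
        r,cf=cuts(n,t); 
        if r is not None:
            np.save(f"{t}.npy",r); print(t,cf,r.sum(),cv2.minAreaRect(np.argwhere(r)[:,::-1].astype(np.float32)))
E
```

```text
[[ 0.631 -0.075]
 [ 0.599  0.034]
 [ 0.567 -0.037]]fit.py:16: RuntimeWarning: divide by zero encountered in scalar divide
  if (n,cols[i]) in R: J+=(v^R[n,cols[i]]).sum()/m.sum()
  tmp2 = (x - v) * (fx - fw)
Traceback (most recent call last):
  File "fit.py", line 18, in tins
    r=minimize(cost,np.ravel(guess),method="Powell",options=dict(xtol=2e-4,ftol=1e-4,maxiter=12))
  File "fit.py", line 15, in cost
    m=hull(n,cyl(*p[i],z0,z0+.14,.024)); v=m&~occ; occ|=m
  File "h.py", line 17, in hull
    h=cv2.convexHull(((proj(n,P)+.5)*S).round().astype(np.int32)); cv2.fillPoly(m,[h],1); return m>0
                       ~~~~^^^^^
  File "h.py", line 6, in proj
    c=get_calibration(n); f=192/np.tan(np.radians(c["vertical_fov"]/2))
ValueError: time passes only in moves, steps and waits
```

```bash
python3 -m inch '[0,0,-0.1,0,0,0.07, 0,0,-0.2,0,0,0.14, 0,0,-0.3,0,0,0.2, 0,0,-0.4,0,0,0.257, 0,0,-0.4,0,0,0.257, 0,0,-0.4,0,0,0.257]' 87 20
```

```text
time: 1.0
position: [0.2456, -0.5749, 0.2769]
tool_rot: [1.0, 0.001, 0.0, 0.001]
ft_force: [-0.4, -0.0, 0.4]
grip_width: 0.0872
grip_force: 0.0
```

```bash
python3 - <<'E'
s=open("h.py").read()
s=s.replace("S=4\n","S=4\nfrom functools import lru_cache\nget_calibration=lru_cache(None)(get_calibration)\ndef nm(f,x0,d=.004):\n    x0=np.ravel(x0).astype(float); return minimize(f,x0,method='Nelder-Mead',options=dict(initial_simplex=np.vstack([x0]+[x0+d*e for e in np.eye(len(x0))]),xatol=1e-4,fatol=1e-4,maxfev=250))\n")
open("h.py","w").write(s)
s=open("fit.py").read().replace('minimize(cost,np.ravel(guess),method="Powell",options=dict(xtol=2e-4,ftol=1e-4,maxiter=12))','nm(cost,guess)')
open("fit.py","w").write(s)
E
cat > a.py <<'E'
from fit import *
g=unproj("top",[[279,160],[231,172],[262,187]],.152)
p,J,k=tins(.012,guess=g); print(p.round(4),J,k)
# caddy: yellow -x, blue +y, red -y
def e(q):
    c,s=np.cos(q[2]*10),np.sin(q[2]*10); R=np.array([[c,-s],[s,c]])
    return ((p-(q[:2]+np.array([[0,-.06],[0,.06],[-.06,0]])@R.T))**2).sum()*1e4
q=nm(e,[p[:2,0].mean(),p[:2,1].mean(),.02]); print("caddy",q.x*[1,1,10],q.fun)
t=[cuts("top","side_tray"),cuts("side","side_tray")]; print([i[1] for i in t])
def box(q):
    c,s=np.cos(q[2]*10),np.sin(q[2]*10)
    return [[q[0]+c*a-s*b,q[1]+s*a+c*b,z] for a in(-.135,.135) for b in(-.055,.055) for z in(0,.016)]
T=[(n,up(r)) for n,(r,cf) in zip(("top","side"),t) if cf>.5]
q=nm(lambda q:sum((hull(n,box(q))^r).sum()/r.sum() for n,r in T),[*unproj("top",[[127,225]],.008)[0],-.015]); print("tray",q.x*[1,1,10],q.fun)
im=camera("top"); v=cv2.resize(im[165:265,310:410],None,fx=5,fy=5,interpolation=cv2.INTER_CUBIC)
m=cuts("top","ready_stand"); print(m[1])
cv2.imwrite("pics/stand.png",v[:,:,::-1])
E
python3 a.py
```

```text
[[ 0.6263 -0.0774]
 [ 0.5927  0.0344]
 [ 0.5576 -0.0364]] 0.06534978618147814 [('top', 'red'), ('top', 'yellow'), ('side', 'red'), ('side', 'blue'), ('side', 'yellow')]
caddy [ 0.61135406 -0.02078242  0.28837962] 0.2992975419784553
[0.84, 0.87]
tray [ 0.48509922  0.29537331 -0.13085165] 0.0713560243384746
0.57
```

```bash
python3 - <<'E'
from h import *
o={}
im=camera("top").copy(); big=cv2.resize(im,None,fx=6,fy=6,interpolation=cv2.INTER_CUBIC)
P=dict(r=(.6263,-.0774),b=(.5927,.0344),y=(.5576,-.0364))
for x,y in P.values():
    for z in(.012,.152):
        cv2.polylines(big,[((proj("top",cyl(x,y,z,z,.024))+.5)*6).round().astype(np.int32)],True,(0,255,0),1)
A=big[135*6:225*6,200*6:310*6]; B=big[180*6:250*6,325*6:395*6]
cv2.imwrite("pics/ov.png",A[:,:,::-1]); cv2.imwrite("pics/st.png",B[:,:,::-1])
E
```

```text
(no output)
```

View pics/ov.png

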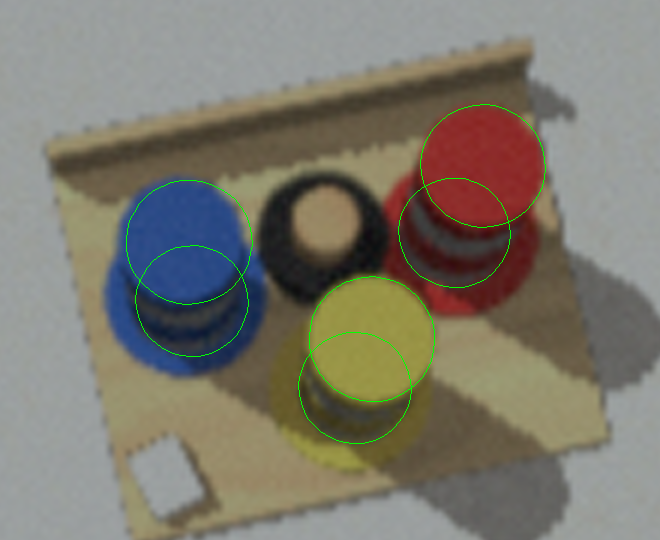

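View pics/st.png

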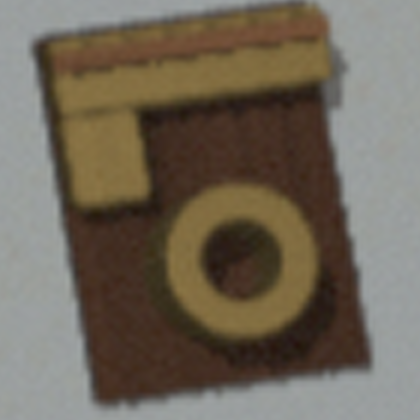

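The overlay fits the lids to about 1 px. In the crop, the coaster centres are blue (186,297), yellow (351,391) and red (462,237); the collar is at (323,238) and the knob top at (327,219). In the stand crop the ring centre is (242,261).

```bash
python3 - <<'E'
from h import *
w=lambda u,v,z,o=(200,135):unproj("top",[[o[0]+u/6-.5,o[1]+v/6-.5]],z)[0]
c={k:w(*v) for k,v in dict(rc=(462,237,.012),bc=(186,297,.012),yc=(351,391,.012),collar=(323,238,.056),knob=(327,219,.092),rlid=(483,165,.152),blid=(183,241,.152),ylid=(372,338,.152)).items()}
c["ring"]=w(242,261,.054,(325,180))
for k in c: print(k,c[k].round(4))
L=np.array([[0,-.06],[0,.06],[-.06,0],[0,0],[0,0],[0,-.06],[0,.06],[-.06,0]]); D=np.array(list(c.values())[:8])
a=L-L.mean(0); b=D-D.mean(0); th=np.arctan2((a[:,0]*b[:,1]-a[:,1]*b[:,0]).sum(),(a*b).sum())
R=np.array([[np.cos(th),-np.sin(th)],[np.sin(th),np.cos(th)]]); t=D.mean(0)-R@L.mean(0)
print("caddy",t,th); print((D-(L@R.T+t)).round(4)); print("coasters r b y",(L[:3]@R.T+t).round(4))
tr=np.array([.4851,.2954]); y=-.1309
for s in(-.085,0,.085): print("tray",(tr+s*np.array([np.cos(y),np.sin(y)])).round(3))
print(get_obs()["time"])
E
```

```text
rc [ 0.6243 -0.0809]
bc [0.5942 0.0368]
yc [ 0.5559 -0.0349]
collar [ 0.6137 -0.0197]
knob [ 0.6148 -0.02  ]
rlid [ 0.6264 -0.0775]
blid [0.5928 0.0366]
ylid [ 0.5578 -0.0366]
ring [ 0.5008 -0.2992]
caddy [ 0.6119552  -0.02054618] 0.26858265613208304
[[-0.0036 -0.0025]
 [-0.0019 -0.0005]
 [ 0.0018  0.0016]
 [ 0.0017  0.0008]
 [ 0.0029  0.0005]
 [-0.0014  0.0009]
 [-0.0032 -0.0007]
 [ 0.0037 -0.0001]]
coasters r b y [[ 0.6279 -0.0784]
 [ 0.596   0.0373]
 [ 0.5541 -0.0365]]
tray [0.401 0.306]
tray [0.485 0.295]
tray [0.569 0.284]
1.65
```

```bash
python3 -m inch '[0.185,-0.321,0,0,0,0, 0.37,-0.642,0,0,0,0, 0.554,-0.963,0,0,0,0]' 87 20 >/dev/null
python3 -m inch '[0.185,-0.321,0,0,0,0, 0.37,-0.642,0,0,0,0, 0.554,-0.963,0,0,0,0]' >/dev/null
python3 -m inch '[0.185,-0.321,0,0,0,0, 0.37,-0.642,0,0,0,0, 0.554,-0.963,0,0,0,0]' 
python3 -m inch '[0.185,-0.321,0,0,0,0, 0.37,-0.642,0,0,0,0, 0.554,-0.963,0,0,0,0]' >/dev/null
python3 -m inch '[0.185,-0.321,0,0,0,0, 0.37,-0.642,0,0,0,0, 0.554,-0.963,0,0,0,0]' >/dev/null
python3 -m inch '[0.185,-0.321,0,0,0,0, 0.37,-0.642,0,0,0,0, 0.554,-0.963,0,0,0,0]' >/dev/null
python3 -m inch '[0.185,-0.321,0,0,0,0, 0.37,-0.642,0,0,0,0, 0.554,-0.963,0,0,0,0, 0.554,-0.963,0,0,0,0, 0.554,-0.963,0,0,0,0]'
```

```text
time: 2.4
position: [0.3791, -0.3424, 0.2768]
tool_rot: [1.0, -0.0, 0.0, 0.0]
ft_force: [0.9, -0.3, 0.1]
grip_width: 0.0871
grip_force: 0.0
time: 3.57
position: [0.5562, -0.0341, 0.2765]
tool_rot: [1.0, 0.002, 0.0, 0.0]
ft_force: [-0.5, -0.6, 0.7]
grip_width: 0.0868
grip_force: 0.0
```

```bash
python3 -m inch '[0,0.025,0.25,0,0,0, 0,0.025,0.5,0,0,0, 0,0.025,0.75,0,0,0, 0,0.025,0.97,0,0,0]' 
python3 -m inch '[0,0,0.25,0,0,0, 0,0,0.5,0,0,0, 0,0,0.75,0,0,0, 0,0,0.9,0,0,0, 0,0,0.97,0,0,0, 0,0,0.97,0,0,0, 0,0,0.97,0,0,0]' 
python3 -m inch '[0,0,0,0,0,0, 0,0,0,0,0,0, 0,0,0,0,0,0, 0,0,0,0,0,0, 0,0,0,0,0,0, 0,0,0,0,0,0, 0,0,0,0,0,0, 0,0,0,0,0,0]' 40 25
```

```text
time: 3.9
position: [0.555, -0.0386, 0.1981]
tool_rot: [1.0, -0.001, -0.0, 0.0]
ft_force: [0.7, 0.5, 0.2]
grip_width: 0.0869
grip_force: 0.0
time: 4.48
position: [0.5559, -0.0381, 0.1217]
tool_rot: [1.0, -0.0, 0.0, 0.0]
ft_force: [-0.7, 0.2, 0.2]
grip_width: 0.0873
grip_force: 0.0
time: 5.15
position: [0.5558, -0.0374, 0.1215]
tool_rot: [1.0, 0.0, 0.0, 0.0]
ft_force: [0.3, 0.5, 1.0]
grip_width: 0.0475
grip_force: 25.0
```

```bash
python3 -m inch '[0,0,-0.1,0,0,0, 0,0,-0.25,0,0,0, 0,0,-0.5,0,0,0, 0,0,-0.75,0,0,0, 0,0,-1,0,0,0]' 
python3 -m inch '[0,0,-0.25,0,0,0, 0,0,-0.5,0,0,0, 0,0,-0.75,0,0,0, 0,0,-0.93,0,0,0, 0,0,-1,0,0,0]'
python3 -m inch '[-0.05,-0.11,0,0,0,0, -0.13,-0.286,0,0,0,0, -0.258,-0.572,0,0,0,0, -0.388,-0.858,0,0,0,0]' >/dev/null
python3 -m inch '[-0.13,-0.286,0,0,0,0, -0.258,-0.572,0,0,0,0, -0.388,-0.858,0,0,0,0]' >/dev/null
python3 -m inch '[-0.13,-0.286,0,0,0,0, -0.258,-0.572,0,0,0,0, -0.388,-0.858,0,0,0,0]' >/dev/null
python3 -m inch '[-0.13,-0.286,0,0,0,0, -0.258,-0.572,0,0,0,0, -0.388,-0.858,0,0,0,0]' >/dev/null
python3 -m inch '[-0.13,-0.286,0,0,0,0, -0.258,-0.572,0,0,0,0, -0.34,-0.75,0,0,0,0, -0.388,-0.858,0,0,0,0, -0.388,-0.858,0,0,0,0, -0.388,-0.858,0,0,0,0]'
python3 - <<'E'
from rig import *
import cv2
cv2.imwrite("pics/s1.png",camera("side")[:,:,::-1])
E
```

```text
time: 5.57
position: [0.555, -0.0372, 0.2019]
tool_rot: [1.0, 0.0, -0.001, -0.0]
ft_force: [1.0, -0.0, -2.8]
grip_width: 0.0479
grip_force: 25.0
time: 5.98
position: [0.5565, -0.0375, 0.2838]
tool_rot: [1.0, 0.0, 0.002, 0.0]
ft_force: [-0.0, -1.0, -2.5]
grip_width: 0.0475
grip_force: 25.0
time: 7.57
position: [0.3993, 0.3057, 0.2805]
tool_rot: [1.0, 0.001, -0.001, 0.001]
ft_force: [-0.2, 0.5, -3.1]
grip_width: 0.0477
grip_force: 25.0
```

View pics/s1.png

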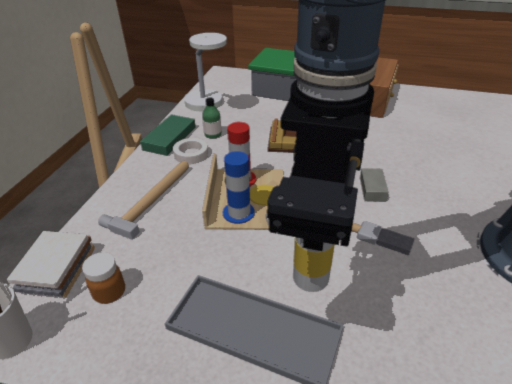

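The yellow tin is held upright above the tray at (313,265). Blue and red are undisturbed.

```bash
python3 -m inch '[0,0,0.1,0,0,0, 0,0,0.25,0,0,0, 0,0,0.5,0,0,0, 0,0,0.75,0,0,0, 0,0,1,0,0,0]' >/dev/null
python3 -m inch '[0,0,0.25,0,0,0, 0,0,0.5,0,0,0, 0,0,0.7,0,0,0, 0,0,0.85,0,0,0, 0,0,0.95,0,0,0, 0,0,1,0,0,0, 0,0,1,0,0,0]'
python3 -m inch '[0,0,0.03,0,0,0, 0,0,0.06,0,0,0, 0,0,0.08,0,0,0, 0,0,0.08,0,0,0, 0,0,0.08,0,0,0]'
python3 -m inch '[0,0,0.01,0,0,0, 0,0,0.02,0,0,0, 0,0,0.02,0,0,0, 0,0,0.02,0,0,0]'
```

```text
time: 8.62
position: [0.4006, 0.3051, 0.1205]
tool_rot: [1.0, -0.001, -0.001, 0.0]
ft_force: [-1.0, -0.5, -2.7]
grip_width: 0.0475
grip_force: 25.0
time: 9.03
position: [0.4006, 0.3059, 0.1152]
tool_rot: [1.0, 0.0, 0.0, -0.0]
ft_force: [-0.2, -0.2, -3.5]
grip_width: 0.0477
grip_force: 25.0
time: 9.37
position: [0.4007, 0.3059, 0.1135]
tool_rot: [1.0, 0.0, 0.0, -0.0]
ft_force: [0.6, 0.7, -2.5]
grip_width: 0.0479
grip_force: 25.0
```

```bash
python3 -m inch '[0,0,0.01,0,0,0, 0,0,0.02,0,0,0, 0,0,0.02,0,0,0, 0,0,0.02,0,0,0]'
```

```text
time: 9.7
position: [0.4008, 0.3059, 0.1134]
tool_rot: [1.0, 0.0, 0.001, -0.0]
ft_force: [-1.9, -1.0, 10.5]
grip_width: 0.0472
grip_force: 25.0
```

```bash
python3 -m inch '[0,0,-0.01,0,0,0, 0,0,-0.01,0,0,0, 0,0,-0.01,0,0,0, 0,0,-0.01,0,0,0, 0,0,-0.01,0,0,0]' 68
python3 -m inch '[0,0,-0.15,0,0,0, 0,0,-0.4,0,0,0, 0,0,-0.7,0,0,0, 0,0,-1,0,0,0]' >/dev/null
python3 -m inch '[0,0,-0.3,0,0,0, 0,0,-0.6,0,0,0, 0,0,-0.85,0,0,0, 0,0,-1,0,0,0]' 80
python3 -m inch '[0.2,0.28,0,0,0,0, 0.4,0.56,0,0,0,0, 0.603,0.841,0,0,0,0]' >/dev/null
python3 -m inch '[0.2,0.28,0,0,0,0, 0.4,0.56,0,0,0,0, 0.603,0.841,0,0,0,0]' >/dev/null
python3 -m inch '[0.2,0.28,0,0,0,0, 0.4,0.56,0,0,0,0, 0.603,0.841,0,0,0,0]' >/dev/null
python3 -m inch '[0.2,0.28,0,0,0,0, 0.4,0.56,0,0,0,0, 0.603,0.841,0,0,0,0, 0.603,0.841,0,0,0,0, 0.603,0.841,0,0,0,0, 0.603,0.841,0,0,0,0]'
python3 - <<'E'
from rig import *
import cv2
cv2.imwrite("pics/s2.png",camera("side")[:,:,::-1])
E
```

```text
time: 10.12
position: [0.4005, 0.3058, 0.1124]
tool_rot: [1.0, 0.0, -0.0, 0.0]
ft_force: [0.9, 0.2, 0.9]
grip_width: 0.0665
grip_force: 0.0
time: 10.78
position: [0.4013, 0.3062, 0.2748]
tool_rot: [1.0, 0.0, 0.002, -0.001]
ft_force: [-0.1, -0.4, 0.5]
grip_width: 0.079
grip_force: 0.0
time: 12.03
position: [0.5927, 0.037, 0.2719]
tool_rot: [1.0, -0.0, -0.001, -0.0]
ft_force: [-0.1, -0.2, 0.4]
grip_width: 0.0799
grip_force: 0.0
```

View pics/s2.png

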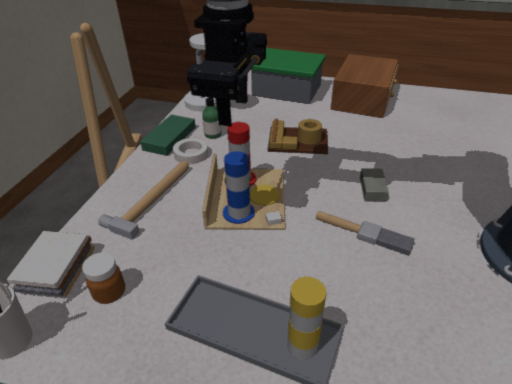

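Yellow stands in the tray at about (306,320). The gripper is over blue.

```bash
python3 -m inch '[0,0,0.25,0,0,0, 0,0,0.5,0,0,0, 0,0,0.75,0,0,0, 0,0,0.918,0,0,0]' >/dev/null
python3 -m inch '[0,0,0.25,0,0,0, 0,0,0.5,0,0,0, 0,0,0.7,0,0,0, 0,0,0.85,0,0,0, 0,0,0.918,0,0,0, 0,0,0.918,0,0,0, 0,0,0.918,0,0,0]' 
python3 -m inch '[0,0,0,0,0,0, 0,0,0,0,0,0, 0,0,0,0,0,0, 0,0,0,0,0,0, 0,0,0,0,0,0, 0,0,0,0,0,0, 0,0,0,0,0,0, 0,0,0,0,0,0]' 40 25
python3 -m inch '[0,0,-0.1,0,0,0, 0,0,-0.25,0,0,0, 0,0,-0.5,0,0,0, 0,0,-0.75,0,0,0, 0,0,-1,0,0,0]' 
python3 -m inch '[0,0,-0.25,0,0,0, 0,0,-0.5,0,0,0, 0,0,-0.75,0,0,0, 0,0,-0.93,0,0,0, 0,0,-1,0,0,0]'
python3 -m inch '[-0.05,-0.12,0,0,0,0, -0.14,-0.33,0,0,0,0, -0.24,-0.57,0,0,0,0, -0.3375,-0.806,0,0,0,0]' >/dev/null
python3 -m inch '[-0.11,-0.27,0,0,0,0, -0.22,-0.54,0,0,0,0, -0.3375,-0.806,0,0,0,0]' >/dev/null
python3 -m inch '[-0.11,-0.27,0,0,0,0, -0.22,-0.54,0,0,0,0, -0.3375,-0.806,0,0,0,0]' >/dev/null
python3 -m inch '[-0.11,-0.27,0,0,0,0, -0.22,-0.54,0,0,0,0, -0.3,-0.7,0,0,0,0, -0.3375,-0.806,0,0,0,0, -0.3375,-0.806,0,0,0,0, -0.3375,-0.806,0,0,0,0]'
```

```text
time: 13.0
position: [0.5934, 0.0374, 0.126]
tool_rot: [1.0, 0.001, 0.0, -0.0]
ft_force: [-0.2, 0.2, 0.2]
grip_width: 0.0801
grip_force: 0.0
time: 13.67
position: [0.5937, 0.0366, 0.1259]
tool_rot: [1.0, 0.0, 0.0, 0.0]
ft_force: [-0.4, -0.7, 2.3]
grip_width: 0.0474
grip_force: 25.0
time: 14.08
position: [0.5928, 0.0368, 0.2061]
tool_rot: [1.0, 0.0, -0.001, -0.0]
ft_force: [-0.1, -0.2, -1.0]
grip_width: 0.0472
grip_force: 25.0
time: 14.5
position: [0.5943, 0.0367, 0.2882]
tool_rot: [1.0, 0.0, 0.002, 0.0]
ft_force: [-0.2, 0.4, -1.7]
grip_width: 0.0475
grip_force: 25.0
time: 15.83
position: [0.4848, 0.2946, 0.2848]
tool_rot: [1.0, 0.001, -0.001, 0.001]
ft_force: [0.8, -0.7, -1.8]
grip_width: 0.0475
grip_force: 25.0
```

```bash
python3 -m inch '[0,0,0.1,0,0,0, 0,0,0.25,0,0,0, 0,0,0.5,0,0,0, 0,0,0.75,0,0,0, 0,0,1,0,0,0]' >/dev/null
python3 -m inch '[0,0,0.25,0,0,0, 0,0,0.5,0,0,0, 0,0,0.7,0,0,0, 0,0,0.85,0,0,0, 0,0,0.95,0,0,0, 0,0,1,0,0,0, 0,0,1,0,0,0]'
python3 -m inch '[0,0,0.03,0,0,0, 0,0,0.06,0,0,0, 0,0,0.08,0,0,0, 0,0,0.1,0,0,0, 0,0,0.105,0,0,0, 0,0,0.105,0,0,0, 0,0,0.105,0,0,0]'
```

```text
time: 16.83
position: [0.4854, 0.2938, 0.1247]
tool_rot: [1.0, -0.001, -0.001, 0.0]
ft_force: [0.0, -0.3, -3.2]
grip_width: 0.0476
grip_force: 25.0
time: 17.42
position: [0.4858, 0.2948, 0.1179]
tool_rot: [1.0, 0.0, 0.001, -0.0]
ft_force: [-0.4, 0.1, 1.5]
grip_width: 0.0475
grip_force: 25.0
```

```bash
python3 -m inch '[0,0,0,0,0,0, 0,0,0,0,0,0, 0,0,0,0,0,0, 0,0,0,0,0,0, 0,0,0,0,0,0]' 68
python3 -m inch '[0,0,-0.15,0,0,0, 0,0,-0.4,0,0,0, 0,0,-0.7,0,0,0, 0,0,-1,0,0,0]' >/dev/null
python3 -m inch '[0,0,-0.3,0,0,0, 0,0,-0.6,0,0,0, 0,0,-0.85,0,0,0, 0,0,-1,0,0,0]' 80
python3 -m inch '[0.12,0.31,0,0,0,0, 0.24,0.62,0,0,0,0, 0.355,0.9325,0,0,0,0]' >/dev/null
python3 -m inch '[0.12,0.31,0,0,0,0, 0.24,0.62,0,0,0,0, 0.355,0.9325,0,0,0,0]' >/dev/null
python3 -m inch '[0.12,0.31,0,0,0,0, 0.24,0.62,0,0,0,0, 0.355,0.9325,0,0,0,0]' >/dev/null
python3 -m inch '[0.12,0.31,0,0,0,0, 0.24,0.62,0,0,0,0, 0.355,0.9325,0,0,0,0]' >/dev/null
python3 -m inch '[0.12,0.31,0,0,0,0, 0.24,0.62,0,0,0,0, 0.355,0.9325,0,0,0,0, 0.355,0.9325,0,0,0,0, 0.355,0.9325,0,0,0,0, 0.355,0.9325,0,0,0,0]'
```

```text
time: 17.83
position: [0.4855, 0.2946, 0.1172]
tool_rot: [1.0, 0.0, -0.0, -0.0]
ft_force: [0.3, -0.4, 0.4]
grip_width: 0.0668
grip_force: 0.0
time: 18.5
position: [0.4863, 0.295, 0.2799]
tool_rot: [1.0, 0.0, 0.002, -0.001]
ft_force: [0.2, 0.5, -0.9]
grip_width: 0.0791
grip_force: 0.0
time: 20.0
position: [0.627, -0.078, 0.2769]
tool_rot: [1.0, -0.0, -0.001, -0.0]
ft_force: [-0.6, 0.4, -0.5]
grip_width: 0.0797
grip_force: 0.0
```

```bash
python3 -m inch '[0,0,0.25,0,0,0, 0,0,0.5,0,0,0, 0,0,0.75,0,0,0, 0,0,0.95,0,0,0]' >/dev/null
python3 -m inch '[0,0,0.25,0,0,0, 0,0,0.5,0,0,0, 0,0,0.7,0,0,0, 0,0,0.85,0,0,0, 0,0,0.95,0,0,0, 0,0,0.95,0,0,0, 0,0,0.95,0,0,0]' 
python3 -m inch '[0,0,0,0,0,0, 0,0,0,0,0,0, 0,0,0,0,0,0, 0,0,0,0,0,0, 0,0,0,0,0,0, 0,0,0,0,0,0, 0,0,0,0,0,0, 0,0,0,0,0,0]' 40 25
python3 -m inch '[0,0,-0.1,0,0,0, 0,0,-0.25,0,0,0, 0,0,-0.5,0,0,0, 0,0,-0.75,0,0,0, 0,0,-1,0,0,0]' 
python3 -m inch '[0,0,-0.25,0,0,0, 0,0,-0.5,0,0,0, 0,0,-0.75,0,0,0, 0,0,-0.93,0,0,0, 0,0,-1,0,0,0]'
python3 -m inch '[-0.01,-0.1,0,0,0,0, -0.05,-0.3,0,0,0,0, -0.1,-0.6,0,0,0,0, -0.145,-0.905,0,0,0,0]' >/dev/null
python3 -m inch '[-0.05,-0.3,0,0,0,0, -0.1,-0.6,0,0,0,0, -0.145,-0.905,0,0,0,0]' >/dev/null
python3 -m inch '[-0.05,-0.3,0,0,0,0, -0.1,-0.6,0,0,0,0, -0.145,-0.905,0,0,0,0]' >/dev/null
python3 -m inch '[-0.05,-0.3,0,0,0,0, -0.1,-0.6,0,0,0,0, -0.145,-0.905,0,0,0,0]' >/dev/null
python3 -m inch '[-0.05,-0.3,0,0,0,0, -0.1,-0.6,0,0,0,0, -0.13,-0.8,0,0,0,0, -0.145,-0.905,0,0,0,0, -0.145,-0.905,0,0,0,0, -0.145,-0.905,0,0,0,0]'
python3 -m inch '[0,0,0.1,0,0,0, 0,0,0.25,0,0,0, 0,0,0.5,0,0,0, 0,0,0.75,0,0,0, 0,0,1,0,0,0]' >/dev/null
python3 -m inch '[0,0,0.25,0,0,0, 0,0,0.5,0,0,0, 0,0,0.7,0,0,0, 0,0,0.85,0,0,0, 0,0,0.95,0,0,0, 0,0,1,0,0,0, 0,0,1,0,0,0]'
python3 -m inch '[0,0,0.03,0,0,0, 0,0,0.06,0,0,0, 0,0,0.08,0,0,0, 0,0,0.1,0,0,0, 0,0,0.105,0,0,0, 0,0,0.105,0,0,0, 0,0,0.105,0,0,0]'
```

```text
time: 20.92
position: [0.6276, -0.0779, 0.1255]
tool_rot: [1.0, 0.0, 0.0, -0.0]
ft_force: [0.1, 0.6, 0.0]
grip_width: 0.0797
grip_force: 0.0
time: 21.58
position: [0.6277, -0.0785, 0.1255]
tool_rot: [1.0, 0.0, 0.0, 0.0]
ft_force: [-0.0, 0.1, 1.4]
grip_width: 0.0479
grip_force: 25.0
time: 22.0
position: [0.6274, -0.0783, 0.2067]
tool_rot: [1.0, 0.0, -0.0, -0.0]
ft_force: [0.3, 0.3, -1.7]
grip_width: 0.0473
grip_force: 25.0
time: 22.42
position: [0.6287, -0.0787, 0.2891]
tool_rot: [1.0, 0.0, 0.003, 0.001]
ft_force: [0.4, 0.4, -1.9]
grip_width: 0.047
grip_force: 25.0
time: 24.0
position: [0.5684, 0.2839, 0.2842]
tool_rot: [1.0, 0.001, -0.001, 0.001]
ft_force: [-0.3, -0.6, -1.8]
grip_width: 0.0478
grip_force: 25.0
time: 25.0
position: [0.5694, 0.283, 0.1245]
tool_rot: [1.0, -0.0, -0.001, 0.0]
ft_force: [-0.1, 0.7, -2.0]
grip_width: 0.0476
grip_force: 25.0
time: 25.58
position: [0.5699, 0.2838, 0.1175]
tool_rot: [1.0, 0.0, 0.001, -0.0]
ft_force: [-0.2, 0.9, 1.8]
grip_width: 0.0475
grip_force: 25.0
```

Release, lift, then look for the caddy, coasters and burnisher.

```bash
python3 -m inch '[0,0,0,0,0,0, 0,0,0,0,0,0, 0,0,0,0,0,0, 0,0,0,0,0,0, 0,0,0,0,0,0]' 68
python3 -m inch '[0,0,-0.15,0,0,0, 0,0,-0.4,0,0,0, 0,0,-0.7,0,0,0, 0,0,-1,0,0,0]' >/dev/null
python3 -m inch '[0,0,-0.3,0,0,0, 0,0,-0.6,0,0,0, 0,0,-0.85,0,0,0, 0,0,-1,0,0,0]' 70
python3 - <<'E'
from h import *
im=camera("top"); A=cv2.resize(im[125:285,90:310],None,fx=3.6,fy=3.6,interpolation=cv2.INTER_CUBIC)
cv2.imwrite("pics/t3.png",A[:,:,::-1]); cv2.imwrite("pics/t3full.png",im[:,:,::-1])
for n in("top","side"):
    if n=="side": camera(n)
    for t in("red_coaster","blue_coaster","yellow_coaster"):
        r,cf=cuts(n,t)
        if r is not None and r.sum()>50:
            R=up(r); g=unproj(n,[np.argwhere(r).mean(0)[::-1]],.012)[0]
            q=nm(lambda q:(hull(n,cyl(*q,.008,.012,.035))^R).sum()/R.sum(),g); print(n,t,cf,q.x.round(4),round(q.fun,3))
    r,cf=cuts(n,"burnisher")
    if r is not None and r.sum()>50:
        R=up(r); g=[.612,-.02]
        q=nm(lambda q:((hull(n,cyl(*q,.048,.056,.028))|hull(n,cyl(*q,.056,.092,.014)))^R).sum()/R.sum(),g); print(n,"burn",cf,q.x.round(4),round(q.fun,3))
E
```

```text
time: 26.0
position: [0.5695, 0.2835, 0.1167]
tool_rot: [1.0, 0.0, -0.0, 0.0]
ft_force: [-0.2, 0.5, 0.1]
grip_width: 0.0664
grip_force: 0.0
time: 26.67
position: [0.5705, 0.284, 0.2809]
tool_rot: [1.0, 0.0, 0.003, -0.001]
ft_force: [0.1, 0.0, -0.4]
grip_width: 0.0701
grip_force: 0.0
top red_coaster 0.63 [ 0.625 -0.079] 0.073
top blue_coaster 0.86 [0.5972 0.0375] 0.096
top yellow_coaster 0.75 [ 0.5589 -0.0344] 0.074
top burn 0.66 [ 0.6164 -0.0191] 0.05
side red_coaster 0.54 [ 0.611  -0.1006] 3.838
side blue_coaster 0.71 [0.5948 0.0341] 0.041
side yellow_coaster 0.69 [ 0.5562 -0.0384] 0.101
side burn 0.59 [ 0.6136 -0.0231] 0.103
```

View pics/t3.png

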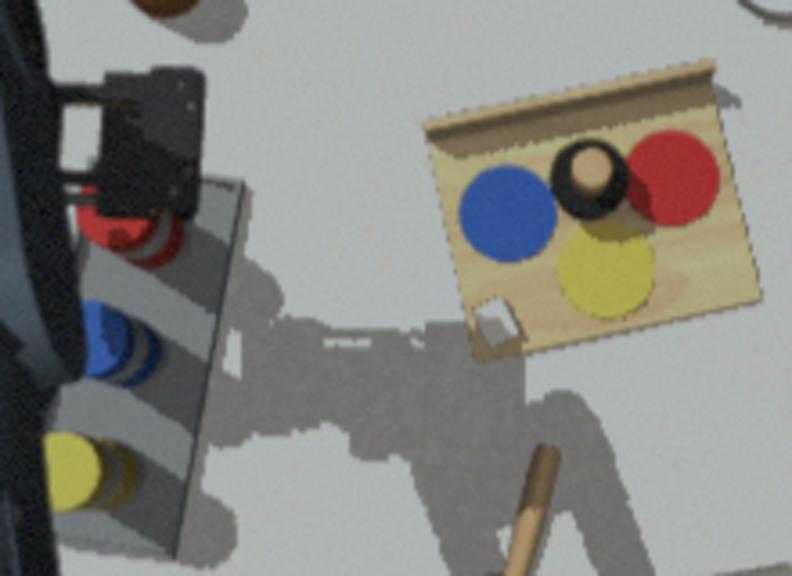

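Tins stand in the tray. The coasters show at blue (508,214), red (672,178) and yellow (607,270), and the burnisher at (590,178). That matches the estimates, so I'll go to the burnisher.

```bash
python3 -m inch '[0.045,0.3,0,0,0,0, 0.09,0.63,0,0,0,0, 0.139,0.953,0,0,0,0]' >/dev/null
python3 -m inch '[0.045,0.3,0,0,0,0, 0.09,0.63,0,0,0,0, 0.139,0.953,0,0,0,0]' >/dev/null
python3 -m inch '[0.045,0.3,0,0,0,0, 0.09,0.63,0,0,0,0, 0.139,0.953,0,0,0,0]' >/dev/null
python3 -m inch '[0.045,0.3,0,0,0,0, 0.09,0.63,0,0,0,0, 0.139,0.953,0,0,0,0, 0.139,0.953,0,0,0,0, 0.139,0.953,0,0,0,0]'
python3 -m inch '[0,0,0.27,0,0,0, 0,0,0.54,0,0,0, 0,0,0.81,0,0,0]' >/dev/null
python3 -m inch '[0,0,0.27,0,0,0, 0,0,0.54,0,0,0, 0,0,0.81,0,0,0, 0,0,0.81,0,0,0, 0,0,0.81,0,0,0]'
```

```text
time: 28.33
position: [0.614, -0.0227, 0.2763]
tool_rot: [1.0, -0.001, -0.0, -0.0]
ft_force: [-0.6, 0.9, -0.0]
grip_width: 0.0702
grip_force: 0.0
time: 29.0
position: [0.6129, -0.0199, 0.1462]
tool_rot: [1.0, 0.001, -0.002, -0.001]
ft_force: [0.2, -0.4, 0.2]
grip_width: 0.0702
grip_force: 0.0
```

```bash
python3 -m inch '[0,0,0.2,0,0,0, 0,0,0.4,0,0,0, 0,0,0.6,0,0,0, 0,0,0.72,0,0,0, 0,0,0.79,0,0,0, 0,0,0.79,0,0,0, 0,0,0.79,0,0,0]'
python3 -m inch '[0,0,0,0,0,0, 0,0,0,0,0,0, 0,0,0,0,0,0, 0,0,0,0,0,0, 0,0,0,0,0,0, 0,0,0,0,0,0, 0,0,0,0,0,0, 0,0,0,0,0,0]' 20 20
python3 -m inch '[0,0,0,0,0,0, 0,0,0,0,0,0]'
```

```text
time: 29.58
position: [0.6147, -0.0213, 0.0849]
tool_rot: [1.0, 0.0, 0.001, 0.0]
ft_force: [-0.0, -0.0, -1.0]
grip_width: 0.0703
grip_force: 0.0
time: 30.25
position: [0.614, -0.0213, 0.0841]
tool_rot: [1.0, 0.0, -0.0, -0.0]
ft_force: [0.5, 0.1, 0.5]
grip_width: 0.0272
grip_force: 20.0
time: 30.42
position: [0.614, -0.0213, 0.0841]
tool_rot: [1.0, 0.0, -0.0, -0.0]
ft_force: [-1.1, -0.2, 0.2]
grip_width: 0.0271
grip_force: 20.0
```

```bash
python3 -m inch '[0,0,-0.06,0,0,0, 0,0,-0.12,0,0,0, 0,0,-0.2,0,0,0, 0,0,-0.28,0,0,0, 0,0,-0.36,0,0,0, 0,0,-0.44,0,0,0, 0,0,-0.55,0,0,0, 0,0,-0.7,0,0,0, 0,0,-0.9,0,0,0, 0,0,-1,0,0,0, 0,0,-1,0,0,0]'
python3 -m inch '[-0.05,0.12,0,0,0,0, -0.14,0.35,0,0,0,0, -0.25,0.61,0,0,0,0, -0.353,0.869,0,0,0,0]'  >/dev/null
python3 -m inch '[-0.12,0.29,0,0,0,0, -0.235,0.58,0,0,0,0, -0.353,0.869,0,0,0,0]'  >/dev/null
python3 -m inch '[-0.12,0.29,0,0,0,0, -0.235,0.58,0,0,0,0, -0.353,0.869,0,0,0,0]'  >/dev/null
python3 -m inch '[-0.12,0.29,0,0,0,0, -0.235,0.58,0,0,0,0, -0.3,0.75,0,0,0,0, -0.353,0.869,0,0,0,0, -0.353,0.869,0,0,0,0, -0.353,0.869,0,0,0,0]'
python3 - <<'E'
from h import *
im=camera("side"); cv2.imwrite("pics/s4.png",cv2.resize(im[60:240,220:420],None,fx=3,fy=3,interpolation=cv2.INTER_CUBIC)[:,:,::-1])
for z in(.054,):
    for n in("side",):
        p=proj(n,cyl(.5008,-.2992,z,z,.032)); print(((p.mean(0)-[220,60]+.5)*3).round(), (proj(n,[[.5008,-.2992,.092]])[0]-[220,60]+.5)*3)
E
```

```text
time: 31.33
position: [0.6158, -0.0217, 0.167]
tool_rot: [1.0, 0.0, 0.003, 0.001]
ft_force: [0.9, -0.3, -2.2]
grip_width: 0.0276
grip_force: 20.0
time: 32.67
position: [0.5007, -0.2991, 0.1637]
tool_rot: [1.0, -0.0, -0.0, -0.001]
ft_force: [-0.6, 0.5, -1.9]
grip_width: 0.0274
grip_force: 20.0
[268. 195.] [271.32464335 156.45278088]
```

View pics/s4.png

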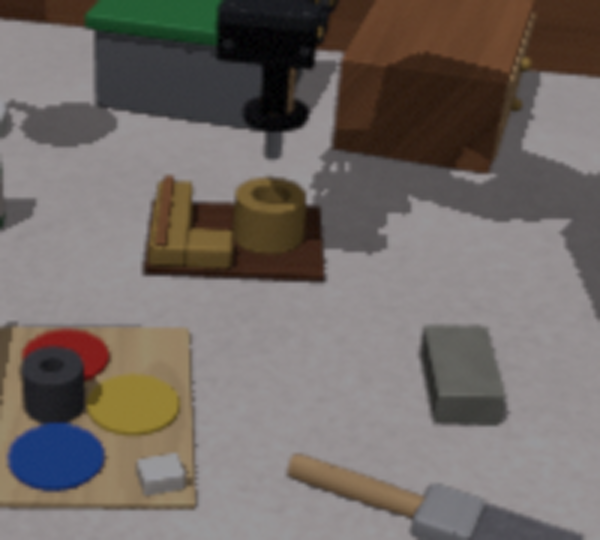

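The shank foot at (273,155) is directly over the ring at (271,194), so I'll lower it.

```bash
python3 -m inch '[0,0,0.15,0,0,0, 0,0,0.3,0,0,0, 0,0,0.42,0,0,0, 0,0,0.54,0,0,0, 0,0,0.66,0,0,0, 0,0,0.77,0,0,0, 0,0,0.85,0,0,0, 0,0,0.88,0,0,0, 0,0,0.88,0,0,0]'
python3 -m inch '[0,0,0.02,0,0,0, 0,0,0.035,0,0,0, 0,0,0.035,0,0,0, 0,0,0.035,0,0,0]'
```

```text
time: 33.47
position: [0.5008, -0.2992, 0.0928]
tool_rot: [1.0, 0.0, -0.001, -0.001]
ft_force: [0.3, 0.1, -0.9]
grip_width: 0.0276
grip_force: 20.0
time: 33.8
position: [0.5012, -0.2996, 0.0912]
tool_rot: [1.0, 0.0, 0.0, 0.0]
ft_force: [0.6, -0.6, -1.6]
grip_width: 0.0275
grip_force: 20.0
```

```bash
python3 -m inch '[0,0,0.008,0,0,0, 0,0,0.016,0,0,0, 0,0,0.016,0,0,0, 0,0,0.016,0,0,0]'
```

```text
time: 34.13
position: [0.5013, -0.2996, 0.0901]
tool_rot: [1.0, 0.0, 0.0, 0.0]
ft_force: [-0.5, 0.0, 1.8]
grip_width: 0.0275
grip_force: 20.0
```

```bash
python3 -m inch '[0,0,0,0,0,0, 0,0,0,0,0,0, 0,0,0,0,0,0, 0,0,0,0,0,0, 0,0,0,0,0,0, 0,0,0,0,0,0]' 60
python3 -m inch '[0,0,-0.1,0,0,0, 0,0,-0.25,0,0,0, 0,0,-0.5,0,0,0, 0,0,-0.79,0,0,0]' >/dev/null
python3 -m inch '[0,0,-0.25,0,0,0, 0,0,-0.5,0,0,0, 0,0,-0.79,0,0,0]' 70 >/dev/null
python3 -m inch '[0,0,-0.25,0,0,0, 0,0,-0.5,0,0,0, 0,0,-0.79,0,0,0, 0,0,-0.79,0,0,0, 0,0,-0.79,0,0,0]'
python3 - <<'E'
from h import *
im=camera("side"); cv2.imwrite("pics/s5.png",cv2.resize(im[90:200,220:380],None,fx=4,fy=4,interpolation=cv2.INTER_CUBIC)[:,:,::-1])
from fit import tins
p,J,k=tins(.004,guess=[[.5695,.2838],[.4855,.2946],[.4007,.3059]]); print(p.round(4),J,k)
E
```

```text
time: 34.63
position: [0.5011, -0.2994, 0.0895]
tool_rot: [1.0, 0.0, -0.0, -0.0]
ft_force: [-0.1, -0.2, 0.0]
grip_width: 0.0568
grip_force: 0.0
time: 35.63
position: [0.5017, -0.2999, 0.2817]
tool_rot: [1.0, 0.0, 0.002, 0.002]
ft_force: [-0.0, -0.1, 0.2]
grip_width: 0.07
grip_force: 0.0
[[0.5679 0.284 ]
 [0.4852 0.2944]
 [0.4018 0.3061]] 0.07585849452957076 [('top', 'red'), ('top', 'blue'), ('top', 'yellow'), ('side', 'red'), ('side', 'blue'), ('side', 'yellow')]
```

View pics/s5.png

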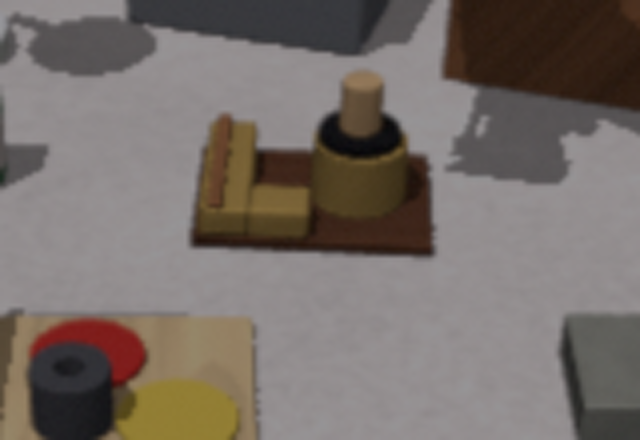

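The burnisher is seated upright with its collar on the rim (360,130), and the tins are where I left them. Next is red.

```bash
python3 -m inch '[0.035,-0.3,0,0,0,0, 0.07,-0.6,0,0,0,0, 0.106,-0.912,0,0,0,0]' >/dev/null
python3 -m inch '[0.035,-0.3,0,0,0,0, 0.07,-0.6,0,0,0,0, 0.106,-0.912,0,0,0,0]' >/dev/null
python3 -m inch '[0.035,-0.3,0,0,0,0, 0.07,-0.6,0,0,0,0, 0.106,-0.912,0,0,0,0]' >/dev/null
python3 -m inch '[0.035,-0.3,0,0,0,0, 0.07,-0.6,0,0,0,0, 0.106,-0.912,0,0,0,0]' >/dev/null
python3 -m inch '[0.035,-0.3,0,0,0,0, 0.07,-0.6,0,0,0,0, 0.106,-0.912,0,0,0,0]' >/dev/null
python3 -m inch '[0.035,-0.3,0,0,0,0, 0.07,-0.6,0,0,0,0, 0.106,-0.912,0,0,0,0]' >/dev/null
python3 -m inch '[0.035,-0.3,0,0,0,0, 0.07,-0.6,0,0,0,0, 0.106,-0.912,0,0,0,0]' >/dev/null
python3 -m inch '[0.035,-0.3,0,0,0,0, 0.07,-0.6,0,0,0,0, 0.106,-0.912,0,0,0,0, 0.106,-0.912,0,0,0,0, 0.106,-0.912,0,0,0,0]'
python3 -m inch '[0,0,0.25,0,0,0, 0,0,0.5,0,0,0, 0,0,0.75,0,0,0, 0,0,1,0,0,0, 0,0,1,0,0,0]' 80
```

```text
time: 38.25
position: [0.5686, 0.2853, 0.2786]
tool_rot: [1.0, 0.001, -0.0, 0.0]
ft_force: [0.1, -0.7, -0.7]
grip_width: 0.0701
grip_force: 0.0
time: 38.67
position: [0.566, 0.2819, 0.1948]
tool_rot: [1.0, -0.001, -0.005, 0.002]
ft_force: [-0.7, -0.0, -0.3]
grip_width: 0.0794
grip_force: 0.0
```

```bash
python3 -m inch '[0,0,0.25,0,0,0, 0,0,0.5,0,0,0, 0,0,0.7,0,0,0, 0,0,0.85,0,0,0, 0,0,0.95,0,0,0, 0,0,1,0,0,0, 0,0,1,0,0,0]'
python3 -m inch '[0,0,0,0,0,0, 0,0,0,0,0,0, 0,0,0,0,0,0, 0,0,0,0,0,0, 0,0,0,0,0,0, 0,0,0,0,0,0, 0,0,0,0,0,0, 0,0,0,0,0,0]' 40 25
python3 -m inch '[0,0,-0.1,0,0,0, 0,0,-0.25,0,0,0, 0,0,-0.5,0,0,0, 0,0,-0.75,0,0,0, 0,0,-1,0,0,0]' 
python3 -m inch '[0,0,-0.25,0,0,0, 0,0,-0.5,0,0,0, 0,0,-0.75,0,0,0, 0,0,-0.93,0,0,0, 0,0,-1,0,0,0]'
python3 -m inch '[0.02,0.1,0,0,0,0, 0.05,0.3,0,0,0,0, 0.1,0.6,0,0,0,0, 0.1475,0.9075,0,0,0,0]' >/dev/null
python3 -m inch '[0.05,0.3,0,0,0,0, 0.1,0.6,0,0,0,0, 0.1475,0.9075,0,0,0,0]' >/dev/null
python3 -m inch '[0.05,0.3,0,0,0,0, 0.1,0.6,0,0,0,0, 0.1475,0.9075,0,0,0,0]' >/dev/null
python3 -m inch '[0.05,0.3,0,0,0,0, 0.1,0.6,0,0,0,0, 0.1475,0.9075,0,0,0,0]' >/dev/null
python3 -m inch '[0.05,0.3,0,0,0,0, 0.1,0.6,0,0,0,0, 0.13,0.8,0,0,0,0, 0.1475,0.9075,0,0,0,0, 0.1475,0.9075,0,0,0,0, 0.1475,0.9075,0,0,0,0]'
python3 -m inch '[0,0,0.1,0,0,0, 0,0,0.25,0,0,0, 0,0,0.5,0,0,0, 0,0,0.75,0,0,0, 0,0,0.94,0,0,0]' >/dev/null
python3 -m inch '[0,0,0.25,0,0,0, 0,0,0.5,0,0,0, 0,0,0.7,0,0,0, 0,0,0.83,0,0,0, 0,0,0.91,0,0,0, 0,0,0.91,0,0,0, 0,0,0.91,0,0,0]'
```

```text
time: 39.25
position: [0.5688, 0.2839, 0.1189]
tool_rot: [1.0, -0.0, -0.0, 0.0]
ft_force: [-0.3, 0.5, -0.3]
grip_width: 0.0801
grip_force: 0.0
time: 39.92
position: [0.569, 0.2843, 0.1195]
tool_rot: [1.0, 0.0, 0.0, -0.0]
ft_force: [-0.1, -0.2, 1.8]
grip_width: 0.0476
grip_force: 25.0
time: 40.33
position: [0.5687, 0.2842, 0.2006]
tool_rot: [1.0, 0.0, -0.0, 0.0]
ft_force: [0.0, 0.3, -1.4]
grip_width: 0.048
grip_force: 25.0
time: 40.75
position: [0.57, 0.2847, 0.283]
tool_rot: [1.0, 0.0, 0.003, -0.001]
ft_force: [0.2, 0.1, -0.1]
grip_width: 0.0476
grip_force: 25.0
time: 42.33
position: [0.6274, -0.0784, 0.2786]
tool_rot: [1.0, -0.0, -0.001, -0.001]
ft_force: [-0.5, -0.1, -1.9]
grip_width: 0.0474
grip_force: 25.0
time: 43.33
position: [0.6282, -0.0783, 0.1314]
tool_rot: [1.0, 0.0, 0.0, 0.0]
ft_force: [0.3, -0.2, -1.9]
grip_width: 0.0481
grip_force: 25.0
```

```bash
python3 -m inch '[0,0,0.02,0,0,0, 0,0,0.04,0,0,0, 0,0,0.04,0,0,0, 0,0,0.04,0,0,0]'
python3 -m inch '[0,0,0.01,0,0,0, 0,0,0.01,0,0,0, 0,0,0.01,0,0,0]'
```

```text
time: 43.67
position: [0.6281, -0.0789, 0.1285]
tool_rot: [1.0, 0.0, 0.0, 0.0]
ft_force: [-1.0, 0.2, -1.3]
grip_width: 0.0477
grip_force: 25.0
time: 43.92
position: [0.6282, -0.0789, 0.1275]
tool_rot: [1.0, -0.0, 0.0, 0.0]
ft_force: [-0.1, 0.3, 0.1]
grip_width: 0.0478
grip_force: 25.0
```

```bash
python3 -m inch '[0,0,0.004,0,0,0, 0,0,0.004,0,0,0, 0,0,0.004,0,0,0, 0,0,0.004,0,0,0, 0,0,0.004,0,0,0]' 68
python3 -m inch '[0,0,-0.15,0,0,0, 0,0,-0.4,0,0,0, 0,0,-0.7,0,0,0, 0,0,-1,0,0,0]' >/dev/null
python3 -m inch '[0,0,-0.3,0,0,0, 0,0,-0.6,0,0,0, 0,0,-0.8,0,0,0, 0,0,-0.88,0,0,0]' 75
python3 -m inch '[-0.12,-0.31,0,0,0,0, -0.24,-0.62,0,0,0,0, -0.3575,-0.935,0,0,0,0]' >/dev/null
python3 -m inch '[-0.12,-0.31,0,0,0,0, -0.24,-0.62,0,0,0,0, -0.3575,-0.935,0,0,0,0]' >/dev/null
python3 -m inch '[-0.12,-0.31,0,0,0,0, -0.24,-0.62,0,0,0,0, -0.3575,-0.935,0,0,0,0]' >/dev/null
python3 -m inch '[-0.12,-0.31,0,0,0,0, -0.24,-0.62,0,0,0,0, -0.3575,-0.935,0,0,0,0]' >/dev/null
python3 -m inch '[-0.12,-0.31,0,0,0,0, -0.24,-0.62,0,0,0,0, -0.3575,-0.935,0,0,0,0, -0.3575,-0.935,0,0,0,0, -0.3575,-0.935,0,0,0,0]'
python3 - <<'E'
from fit import *
camera("top"); camera("side")
p,J,k=tins(.012,guess=[[.6275,-.0787]],cols=("red",)); print(p.round(4),J,k)
E
```

```text
time: 44.33
position: [0.6279, -0.0788, 0.1269]
tool_rot: [1.0, 0.0, 0.0, 0.0]
ft_force: [-0.2, -0.7, -0.8]
grip_width: 0.0665
grip_force: 0.0
time: 45.0
position: [0.6294, -0.0791, 0.2816]
tool_rot: [1.0, 0.0, 0.003, 0.001]
ft_force: [0.2, -0.1, 0.1]
grip_width: 0.0743
grip_force: 0.0
time: 46.42
position: [0.4839, 0.2961, 0.277]
tool_rot: [1.0, 0.002, -0.0, 0.0]
ft_force: [-0.3, -0.1, -0.0]
grip_width: 0.0747
grip_force: 0.0
[[ 0.6278 -0.078 ]] 1.496018130736142 [('top', 'red'), ('side', 'red')]
```

```bash
python3 - <<'E'
from h import *
im=camera("side"); cv2.imwrite("pics/s6.png",im[:,:,::-1])
E
```

```text
(no output)
```

View pics/s6.png

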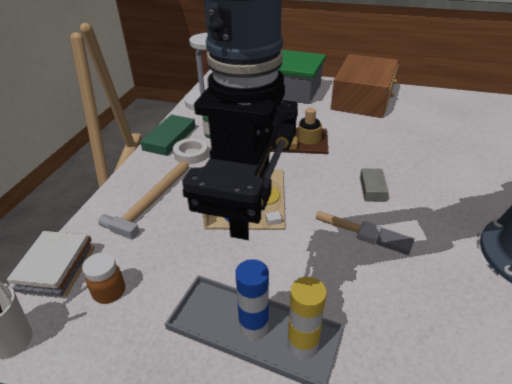

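Red is hidden behind the arm, so I'll check it later. Blue (253,300) and yellow (306,318) stand in the tray. Next is blue.

```bash
python3 -m inch '[0,0,0.25,0,0,0, 0,0,0.5,0,0,0, 0,0,0.75,0,0,0, 0,0,0.99,0,0,0]' 80 >/dev/null
python3 -m inch '[0,0,0.25,0,0,0, 0,0,0.5,0,0,0, 0,0,0.7,0,0,0, 0,0,0.85,0,0,0, 0,0,0.95,0,0,0, 0,0,0.99,0,0,0, 0,0,0.99,0,0,0]'
python3 -m inch '[0,0,0,0,0,0, 0,0,0,0,0,0, 0,0,0,0,0,0, 0,0,0,0,0,0, 0,0,0,0,0,0, 0,0,0,0,0,0, 0,0,0,0,0,0, 0,0,0,0,0,0]' 40 25
python3 -m inch '[0,0,-0.1,0,0,0, 0,0,-0.25,0,0,0, 0,0,-0.5,0,0,0, 0,0,-0.75,0,0,0, 0,0,-1,0,0,0]' >/dev/null
python3 -m inch '[0,0,-0.25,0,0,0, 0,0,-0.5,0,0,0, 0,0,-0.75,0,0,0, 0,0,-0.93,0,0,0, 0,0,-1,0,0,0]'
python3 -m inch '[0.05,0.12,0,0,0,0, 0.14,0.33,0,0,0,0, 0.24,0.57,0,0,0,0, 0.347,0.806,0,0,0,0]' >/dev/null
python3 -m inch '[0.115,0.27,0,0,0,0, 0.23,0.54,0,0,0,0, 0.347,0.806,0,0,0,0]' >/dev/null
python3 -m inch '[0.115,0.27,0,0,0,0, 0.23,0.54,0,0,0,0, 0.347,0.806,0,0,0,0]' >/dev/null
python3 -m inch '[0.115,0.27,0,0,0,0, 0.23,0.54,0,0,0,0, 0.3,0.7,0,0,0,0, 0.347,0.806,0,0,0,0, 0.347,0.806,0,0,0,0, 0.347,0.806,0,0,0,0]'
python3 -m inch '[0,0,0.1,0,0,0, 0,0,0.25,0,0,0, 0,0,0.5,0,0,0, 0,0,0.75,0,0,0, 0,0,0.94,0,0,0]' >/dev/null
python3 -m inch '[0,0,0.25,0,0,0, 0,0,0.5,0,0,0, 0,0,0.7,0,0,0, 0,0,0.83,0,0,0, 0,0,0.91,0,0,0, 0,0,0.91,0,0,0, 0,0,0.91,0,0,0]'
python3 -m inch '[0,0,0.02,0,0,0, 0,0,0.04,0,0,0, 0,0,0.05,0,0,0, 0,0,0.05,0,0,0, 0,0,0.05,0,0,0]'
```

```text
time: 47.68
position: [0.4849, 0.2948, 0.1183]
tool_rot: [1.0, -0.0, -0.001, 0.0]
ft_force: [-0.3, 0.5, 0.9]
grip_width: 0.0799
grip_force: 0.0
time: 48.35
position: [0.485, 0.2953, 0.1192]
tool_rot: [1.0, 0.0, 0.0, -0.0]
ft_force: [-0.1, 0.1, 2.8]
grip_width: 0.048
grip_force: 25.0
time: 49.18
position: [0.4855, 0.2956, 0.2814]
tool_rot: [1.0, 0.0, 0.002, -0.001]
ft_force: [0.1, 1.3, -2.3]
grip_width: 0.0476
grip_force: 25.0
time: 50.52
position: [0.5953, 0.0375, 0.2781]
tool_rot: [1.0, -0.0, -0.001, -0.001]
ft_force: [-0.2, 0.2, -2.0]
grip_width: 0.0474
grip_force: 25.0
time: 51.52
position: [0.5961, 0.0378, 0.1311]
tool_rot: [1.0, 0.0, 0.0, -0.0]
ft_force: [0.9, -0.2, -2.2]
grip_width: 0.0474
grip_force: 25.0
time: 51.93
position: [0.5961, 0.0372, 0.1272]
tool_rot: [1.0, -0.0, 0.0, 0.0]
ft_force: [0.3, -0.4, -1.3]
grip_width: 0.0476
grip_force: 25.0
```

```bash
python3 -m inch '[0,0,0.008,0,0,0, 0,0,0.008,0,0,0, 0,0,0.008,0,0,0]'
python3 -m inch '[0,0,0,0,0,0, 0,0,0,0,0,0, 0,0,0,0,0,0, 0,0,0,0,0,0, 0,0,0,0,0,0]' 68
python3 -m inch '[0,0,-0.15,0,0,0, 0,0,-0.4,0,0,0, 0,0,-0.7,0,0,0, 0,0,-1,0,0,0]' >/dev/null
python3 -m inch '[0,0,-0.3,0,0,0, 0,0,-0.6,0,0,0, 0,0,-0.8,0,0,0, 0,0,-0.88,0,0,0]' 75
python3 -m inch '[-0.2,-0.28,0,0,0,0, -0.4,-0.56,0,0,0,0, -0.609,-0.839,0,0,0,0]' >/dev/null
python3 -m inch '[-0.2,-0.28,0,0,0,0, -0.4,-0.56,0,0,0,0, -0.609,-0.839,0,0,0,0]' >/dev/null
python3 -m inch '[-0.2,-0.28,0,0,0,0, -0.4,-0.56,0,0,0,0, -0.609,-0.839,0,0,0,0]' >/dev/null
python3 -m inch '[-0.2,-0.28,0,0,0,0, -0.4,-0.56,0,0,0,0, -0.609,-0.839,0,0,0,0, -0.609,-0.839,0,0,0,0, -0.609,-0.839,0,0,0,0]'
python3 - <<'E'
from h import *
im=camera("top"); cv2.imwrite("pics/t7.png",cv2.resize(im[130:230,195:320],None,fx=5,fy=5,interpolation=cv2.INTER_CUBIC)[:,:,::-1])
E
```

```text
time: 52.18
position: [0.5962, 0.0372, 0.1272]
tool_rot: [1.0, 0.0, 0.0, 0.0]
ft_force: [-1.2, -0.8, 4.8]
grip_width: 0.0476
grip_force: 25.0
time: 52.6
position: [0.5959, 0.0373, 0.126]
tool_rot: [1.0, 0.0, -0.0, -0.0]
ft_force: [-0.5, -0.5, 0.3]
grip_width: 0.0664
grip_force: 0.0
time: 53.27
position: [0.5974, 0.0372, 0.2807]
tool_rot: [1.0, 0.0, 0.003, 0.0]
ft_force: [0.7, -0.4, -0.3]
grip_width: 0.0747
grip_force: 0.0
time: 54.43
position: [0.3998, 0.3065, 0.2764]
tool_rot: [1.0, 0.002, -0.0, 0.0]
ft_force: [-0.0, -0.2, -0.2]
grip_width: 0.0751
grip_force: 0.0
```

View pics/t7.png

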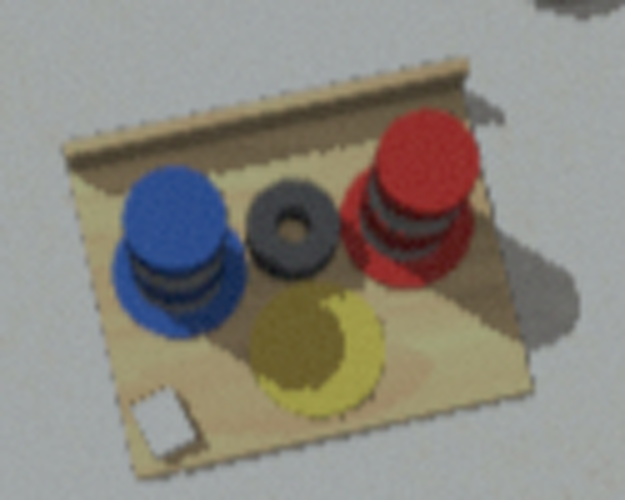

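Both tins sit centred on their coasters: blue (180,270) and red (407,222). Yellow is the last one.

```bash
python3 -m inch '[0,0,0.25,0,0,0, 0,0,0.5,0,0,0, 0,0,0.75,0,0,0, 0,0,0.99,0,0,0]' 80 >/dev/null
python3 -m inch '[0,0,0.25,0,0,0, 0,0,0.5,0,0,0, 0,0,0.7,0,0,0, 0,0,0.85,0,0,0, 0,0,0.95,0,0,0, 0,0,0.99,0,0,0, 0,0,0.99,0,0,0]'
python3 -m inch '[0,0,0,0,0,0, 0,0,0,0,0,0, 0,0,0,0,0,0, 0,0,0,0,0,0, 0,0,0,0,0,0, 0,0,0,0,0,0, 0,0,0,0,0,0, 0,0,0,0,0,0]' 40 25
python3 -m inch '[0,0,-0.1,0,0,0, 0,0,-0.25,0,0,0, 0,0,-0.5,0,0,0, 0,0,-0.75,0,0,0, 0,0,-1,0,0,0]' >/dev/null
python3 -m inch '[0,0,-0.25,0,0,0, 0,0,-0.5,0,0,0, 0,0,-0.75,0,0,0, 0,0,-0.93,0,0,0, 0,0,-1,0,0,0]'
python3 -m inch '[0.05,0.11,0,0,0,0, 0.13,0.286,0,0,0,0, 0.258,0.572,0,0,0,0, 0.3875,0.8575,0,0,0,0]' >/dev/null
python3 -m inch '[0.13,0.286,0,0,0,0, 0.258,0.572,0,0,0,0, 0.3875,0.8575,0,0,0,0]' >/dev/null
python3 -m inch '[0.13,0.286,0,0,0,0, 0.258,0.572,0,0,0,0, 0.3875,0.8575,0,0,0,0]' >/dev/null
python3 -m inch '[0.13,0.286,0,0,0,0, 0.258,0.572,0,0,0,0, 0.3875,0.8575,0,0,0,0]' >/dev/null
python3 -m inch '[0.13,0.286,0,0,0,0, 0.258,0.572,0,0,0,0, 0.34,0.75,0,0,0,0, 0.3875,0.8575,0,0,0,0, 0.3875,0.8575,0,0,0,0, 0.3875,0.8575,0,0,0,0]'
python3 -m inch '[0,0,0.1,0,0,0, 0,0,0.25,0,0,0, 0,0,0.5,0,0,0, 0,0,0.75,0,0,0, 0,0,0.94,0,0,0]' >/dev/null
python3 -m inch '[0,0,0.25,0,0,0, 0,0,0.5,0,0,0, 0,0,0.7,0,0,0, 0,0,0.83,0,0,0, 0,0,0.91,0,0,0, 0,0,0.91,0,0,0, 0,0,0.91,0,0,0]'
python3 -m inch '[0,0,0.02,0,0,0, 0,0,0.04,0,0,0, 0,0,0.05,0,0,0, 0,0,0.05,0,0,0, 0,0,0.05,0,0,0]'
```

```text
time: 55.4
position: [0.4014, 0.3051, 0.1177]
tool_rot: [1.0, -0.001, -0.001, 0.0]
ft_force: [-1.0, -0.2, -0.1]
grip_width: 0.0797
grip_force: 0.0
time: 56.07
position: [0.4011, 0.3059, 0.1186]
tool_rot: [1.0, 0.0, 0.0, -0.0]
ft_force: [-0.6, -0.4, 3.1]
grip_width: 0.0475
grip_force: 25.0
time: 56.9
position: [0.4016, 0.3061, 0.2804]
tool_rot: [1.0, 0.0, 0.002, -0.001]
ft_force: [0.4, -0.7, -2.7]
grip_width: 0.0481
grip_force: 25.0
time: 58.48
position: [0.5552, -0.0368, 0.2774]
tool_rot: [1.0, -0.0, -0.001, -0.001]
ft_force: [0.5, -0.5, -3.5]
grip_width: 0.0475
grip_force: 25.0
time: 59.48
position: [0.5562, -0.0367, 0.1304]
tool_rot: [1.0, 0.0, 0.0, 0.0]
ft_force: [0.8, -0.6, -3.0]
grip_width: 0.0476
grip_force: 25.0
time: 59.9
position: [0.5563, -0.0373, 0.1266]
tool_rot: [1.0, -0.0, 0.0, 0.0]
ft_force: [0.6, 0.8, -2.2]
grip_width: 0.0476
grip_force: 25.0
```

Set down, release, lift and back off towards −y so the cameras see clearly.

```bash
python3 -m inch '[0,0,0.008,0,0,0, 0,0,0.008,0,0,0, 0,0,0.008,0,0,0]'
python3 -m inch '[0,0,0,0,0,0, 0,0,0,0,0,0, 0,0,0,0,0,0, 0,0,0,0,0,0, 0,0,0,0,0,0]' 68
python3 -m inch '[0,0,-0.15,0,0,0, 0,0,-0.4,0,0,0, 0,0,-0.7,0,0,0, 0,0,-1,0,0,0]' >/dev/null
python3 -m inch '[0,0,-0.3,0,0,0, 0,0,-0.6,0,0,0, 0,0,-0.8,0,0,0, 0,0,-0.88,0,0,0]' 75
python3 -m inch '[-0.15,-0.3,0,0,0,0, -0.3,-0.6,0,0,0,0, -0.45,-0.9,0,0,0,0]' >/dev/null
python3 -m inch '[-0.15,-0.3,0,0,0,0, -0.3,-0.6,0,0,0,0, -0.45,-0.9,0,0,0,0]' >/dev/null
python3 -m inch '[-0.15,-0.3,0,0,0,0, -0.3,-0.6,0,0,0,0, -0.45,-0.9,0,0,0,0]' >/dev/null
python3 -m inch '[-0.15,-0.3,0,0,0,0, -0.3,-0.6,0,0,0,0, -0.45,-0.9,0,0,0,0, -0.45,-0.9,0,0,0,0, -0.45,-0.9,0,0,0,0]'
python3 - <<'E'
from fit import *
a=camera("top")[120:260,190:400]; b=camera("side")[90:230,180:390]
z=np.vstack([cv2.resize(i,None,fx=2.1,fy=2.1,interpolation=cv2.INTER_CUBIC) for i in(a,b)])
cv2.imwrite("pics/f8.png",z[:,:,::-1])
p,J,k=tins(.012,guess=[[.6275,-.0787],[.596,.037],[.556,-.037]]); print(p.round(4),J,k)
E
```

```text
time: 60.15
position: [0.5563, -0.0373, 0.1266]
tool_rot: [1.0, 0.0, 0.0, 0.0]
ft_force: [-1.8, 0.6, 6.3]
grip_width: 0.0476
grip_force: 25.0
time: 60.57
position: [0.5561, -0.0372, 0.1254]
tool_rot: [1.0, 0.0, -0.0, -0.0]
ft_force: [0.7, -0.3, -0.8]
grip_width: 0.0665
grip_force: 0.0
time: 61.23
position: [0.5574, -0.0375, 0.2788]
tool_rot: [1.0, 0.0, 0.003, 0.001]
ft_force: [-0.2, 0.9, -0.5]
grip_width: 0.0742
grip_force: 0.0
time: 62.4
position: [0.4109, 0.2515, 0.2752]
tool_rot: [1.0, 0.002, -0.001, 0.0]
ft_force: [0.5, -0.3, 0.4]
grip_width: 0.075
grip_force: 0.0
[[ 0.6269 -0.0777]
 [ 0.5964  0.0379]
 [ 0.5586 -0.0364]] 0.08862555189713135 [('top', 'red'), ('top', 'blue'), ('top', 'yellow'), ('side', 'red'), ('side', 'blue'), ('side', 'yellow')]
```

View pics/f8.png

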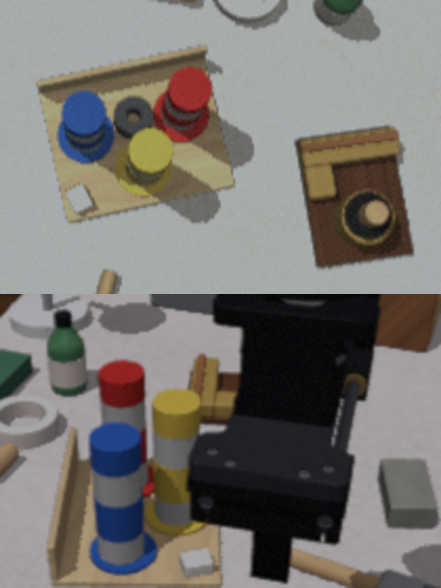

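All three tins stand on their own coasters and the burnisher is in the ring at (370,213). The gripper is clear of everything.

```bash
python3 -c "
from rig import *
print(hand_in())"
```

```text
the job is handed in; nothing more can be done
None
```

The job is handed in after about 62 s of the 147 s allowed: the tins went to the tray first, then the burnisher into the ready stand with its collar on the rim, then each tin back onto its own coaster, centred to about 3 mm by the final camera check, and nothing tipped over.

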